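# Draw a carving's joint shut in a trigger clamp, then release and slide the jaw back

## Robot

A 6-joint arm with a two-finger parallel gripper is mounted at the origin on the work surface. World frame = base frame: x ahead of the robot, y to its left, z up, the work surface at z = 0. Lengths are in m, angles in rad, forces in N, time in s.
With the tool pointing down it reaches from about 0.35 to 0.85 m from the base axis. Payload 8.1 kg.
Tool frame: the origin (TCP) lies at the centre of the arm's flange, where the gripper is bolted on; the fingertips stand 186 mm ahead of it and the grasp point (between the pads) lies 167 mm ahead of it; z points along the fingers, y is the line along which they close (so a half turn about z gives the same grasp; the last joint's range is limited). The gripper opens to 93 mm and grips with 3 to 60 N. Pads are 15 mm wide; open, the fingers measure 128 mm over their backs; the gripper's body (75 mm by 188 mm) begins 65 mm behind the grasp point.
Start: joints at [1.239, 0.13, 1.488, -0, 1.523, -0.085], TCP at [0.147, 0.582, 0.405] pointing down, gripper open.
Joint ranges: [-2.96, 2.96], [-0.89, 2.26], [0.02, 2.5], [-1.34, 4.48], [0, 2.73], [-2.66, 2.66]. Speed limits (rad/s): [2.39, 2.39, 2.79, 3.14, 3.14, 3.14].

## Interface

Orientations are given as a rotation vector (axis times angle).
In Python, from plant import robot gives the robot as it stands.
- The arm moves only by the tool apply_moves, never from a script. Its argument "series" is a list of rows, each a list of 2 entries, a list of its own where there are three numbers: the shift along the tool's x, y, z in mm, then the turn, a rotation vector about the tool's x, y, z in rad. A call has 1 to 12 rows; each row shifts and turns the commanded pose from where the row before left it, along the tool's axes as they then stand; what a row does not reach is not made up. A row lasts 1/12 s, in which the tool goes at most 41.7 mm and 7.16 degrees, less where a joint would pass 70% of its speed; a pose out of reach is approached as far as the arm can. A call is refused whole if a number of a shift passes 41.7 or a number of a turn 0.125, either way. A call with a gripper value outside its range is refused whole. "claw" is the opening, from 0 (shut) to 1 (fully open), set as the call begins (left out, the last holds). The fingers move at their own pace and stop on an object; "newtons" is the grip in N (left out, the last holds). Time passes only in rows, so rows that do not move let the fingers close. It gives the time, the measured TCP pose, the force, the opening and the grip force at its end, in the units of the state.
- robot.read_state(): the state, without advancing time (a new reading comes with each control period).
- robot.read_camera(name): name is "scene" or "side" or "wrist"; returns (picture, depth): 400x640x3 uint8, blue, green, red; 400x640 float32, m along the optical axis (not along the pixel's ray), 0 where there is no reading.
- robot.calibration(name): a dict with "fx", "fy", "cx", "cy" (pixels), "D" ([k1, k2, p1, p2, k3] as OpenCV has them; the pictures are not rectified), "extrinsics" (4x4, takes a point from world to camera coordinates). Camera axes: x right, y down, z forward; pixel columns grow to the right and rows downward; lengths in m; the calibration is good to about 2 mm. A picture is of the moment at which its call begins: read the wrist's pose just before it. calibration takes no time and is no camera call; for the wrist camera it gives the pose at the moment of the call.
- robot.close_job(): hands the job in; it is judged then, once.
The state is a dict: "t": time; "q": joint angles; "dq": joint speeds; "joint_torque": joint torques, N m; "tool_pos": TCP position; "orientation": TCP orientation; "force": force on the tool from outside, world axes, zero at the start; "wrist_torque": the same for the moment, N m; "opening": finger opening in m; "gripper_force": force on a finger pad.
Only numpy, scipy, OpenCV 4.12 (cv2) and the standard library are available. Lean on these libraries where they do the work, as an engineer would, in place of code of your own. Each camera call takes 0.05 s, during which the arm holds its last target. There are 200 camera calls.

## Task

The two dark halves of a carving stand loosely together in the orange bench clamp. Pump the clamp's black trigger until the joint is shut and the clamp squeezes it with about 25 N, told by the feel of the trigger, and let the trigger come up so that the clamp holds by itself for a moment. Then press the red release lever and slide the jaw all the way back, leaving the joined halves standing upright in the clamp; be gentle with the levers, do not overtighten, do not touch the halves themselves, and leave the other things on the bench where they are.

Things in the scene. Friction and masses are not known exactly. Their poses are not given: they have to be found in the camera images.
- clamp: Orange bench clamp on a plywood board 200 x 460 x 15 mm. Origin on the table top under it; x across the bar, y along the bar the way the jaw advances, z up. The toothed steel bar (teeth every 8 mm, tops at z 55 mm) runs at x +40 mm; anvil at its +y end, sliding jaw at its -y end; the halves stand on the board between them, near x -20 mm. Everything pressed lies over the bar.
- jaw (a joint): Slide of the jaw along clamp +y, m; 0 = fully back (open stop), 0.110 = furthest. A ratchet - it goes forward freely, and back only while the release lever is held down, with about 1 N + 40 N per m/s; if let go early it stays on one of the bar's teeth. Its orange side cheeks (36 mm wide over all) reach z 89 mm between the two levers.
- jaw_arm (a point): Top (z 67 mm) of the jaw's arm, 60 mm beside the bar's axis, over the halves' line; moves with the jaw. The arm carries a black rubber pad, 56 x 10 x 40 mm, its free face 50 mm ahead (+y), backed by a spring of 1 N per mm, 30 mm travel. The spring is preset to an unknown 4 to 22 N, so travel does not tell the force. Joined halves measure 95 mm from pad to anvil. Squeeze bounds 15 to 40 N.
- trigger (a joint): Trigger swing, rad; 0 = up (a spring returns it in 0.3 s), rubber stop from 0.46, hard stop 0.56. A stroke to 0.40 to 0.43 draws the jaw 9 to 12 mm forward and keeps one tooth (8 mm); a shorter one may keep none. Near 0.45 the pull lets go. Hinge along clamp x, 15 mm behind (-y) the jaw_arm point, z 81.5 mm, 89 mm from trigger_tip. The reading lags up to 0.3 s.
- trigger_tip (a point): Where to press, top of the black plate, 24 mm wide (x), 56 mm long (y), over the bar, 131 mm above the table at rest; at 0.43 rad 35 mm lower and, with the jaw's advance, 22 mm further +y. Held still at 0.3 rad (24 mm down) the moment about the hinge is about 0.21 N m + 0.0235 N m per N the work will then be held with; down force about 4 N empty, 10 N at 25 N. Stay below 30 N.
- release (a joint): Release lever swing, rad; 0 = up (sprung), rubber stop from 0.27, hard stop 0.40. The ratchet is free from about 0.24 on. At rest it may read up to 0.12, its pawl riding on a tooth.
- release_plate (a point): Where to press, top of the red thumb plate behind the jaw (-y), 30 mm wide (x), over the bar, 88 mm above the table. A red lip 13 mm high stands across its -y end, its face 14 mm behind this place; a fingertip on the plate can push the jaw back by it. At 0.30 rad it is 16 mm lower and 8 mm further -y. Takes 3 to 6 N, up to 15 N while the clamp is tight. Stay below 30 N.
- anvil: Fixed orange jaw, 100 x 33 x 58 mm, at the +y end; origin at the underside of its face towards the halves, 15 mm above the table. Locked, but its place along the bar differs from run to run.
- socket_half: Dark half of the carving, 70 (clamp x) x 55 (clamp y) x 50 mm, origin at the centre of its underside, a small round boss on top. Its -y end has an open slot 22 mm wide and 20 mm deep. 0.2 kg.
- tongue_half: The other dark half, 66 x 40 x 47 mm, origin at the centre of the underside of that block, with a light tongue 20 mm wide and 18 mm long on its +y face, already entered into the slot. 0.2 kg.
- socket_face (a point): Centre of the socket half's -y end face, on the slot's mouth.
- tongue_face (a point): Centre of the tongue half's +y shoulder face, where the tongue starts. With the joint shut it meets the socket_face point (up to 1 mm sideways).
- chisel_near: Carving chisel on the clamp's board; bystander, not to be moved.
- offcut: Small light offcut; bystander, not to be moved.
- gouge: Gouge with a dark handle; bystander, not to be moved.
- mallet: Wooden mallet; bystander, not to be moved.
- glue_bottle: White bottle with an orange cap; bystander, not to be moved.
- petal_cup: Small wooden bowl; bystander, not to be moved.
- figure: Small dark turned figure; bystander, not to be moved.
Not all that is in view belongs to the job. What is shaped like the tongue_half but blue or white is not meant.

How it is judged:
By the outcome, as a careful person would: the job done as asked, in the order asked, and still so for the second after the job is handed in, with the robot touching nothing.
It also fails if it takes over 72 s, if anything falls off the work surface, if the arm or the gripper's body presses on something with over 40 N, if the wrist force passes 120 N, or if a joint passes its speed limit or range.

## Working session

There is one attempt and no reset: what is moved stays moved. The work goes in short steps, Python scripts to look and compute and a tool call to move; the robot and the scene stay as the last step left them, time stands still between calls to the robot, and variables do not carry over. Pictures are saved under pics/ and viewed, at most 10 in all, crops included, and the job is handed in when it is done.

Besides the shell and the picture viewer there is one more tool, called after ">>>" in YAML: its name, and indented under it one key for each argument. apply_moves: Moves the arm, as the interface text tells. Its arguments: {"type":"object","properties":{"series":{"type":"array"},"claw":{"type":"number"},"newtons":{"type":"number"}},"required":["series"]}

```bash
mkdir -p pics; ls; python3 - <<'E'
from plant import robot
import cv2,numpy as np
s=robot.read_state();print({k:np.round(v,3).tolist() for k,v in s.items()})
for n in("scene","side"):
    p,d=robot.read_camera(n);cv2.imwrite(f"pics/{n}0.png",p);np.save(f"{n}0.npy",d)
    c=robot.calibration(n);print(n,c["fx"],c["cx"],c["cy"],c["D"],np.round(c["extrinsics"],4).tolist())
E
```

```text
pics
{'t': 0.0, 'q': [1.239, 0.131, 1.489, 0.0, 1.523, -0.085], 'dq': [0.001, -0.001, 0.001, 0.0, -0.001, 0.0], 'joint_torque': [0.001, -55.981, -49.178, 0.077, 0.035, -0.0], 'tool_pos': [0.146, 0.582, 0.404], 'orientation': [-0.387, -3.117, 0.003], 'force': [0.576, -0.111, -0.591], 'wrist_torque': [-0.032, -0.029, -0.006], 'gripper_force': 0.0, 'opening': 0.093}
scene 493.7432724573032 319.52045003003326 197.17398660411223 [-0.08318201  0.          0.          0.          0.        ] [[-0.7931, 0.6088, 0.0178, 0.3882], [0.4655, 0.6247, -0.6269, -0.1567], [-0.3928, -0.4889, -0.7789, 1.7044], [0.0, 0.0, 0.0, 1.0]]
side 490.9699422225988 321.63773557384735 202.7980393173119 [0.03279988 0.         0.         0.         0.        ] [[0.8823, -0.4705, -0.0121, -0.4364], [-0.2518, -0.4502, -0.8567, 0.2104], [0.3976, 0.7589, -0.5157, 1.4874], [0.0, 0.0, 0.0, 1.0]]
```

View pics/scene0.png

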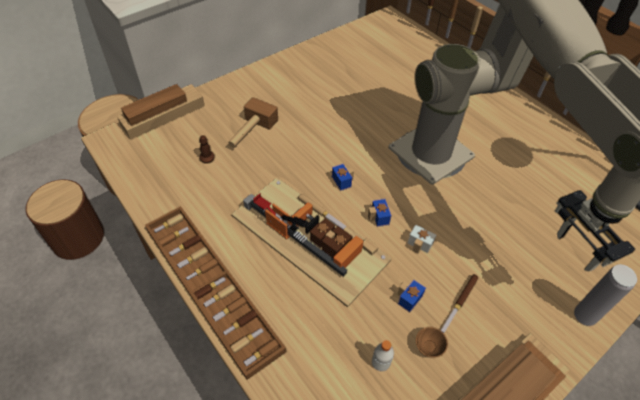

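View pics/side0.png

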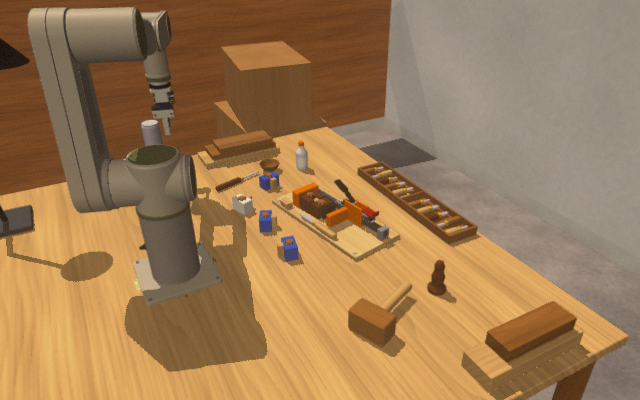

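The scene shows the clamp at about (310,240): anvil orange (347,250), jaw orange (276,220), red lever (262,200), black trigger (300,215), and dark halves (333,235). The decoys are blue blocks at (343,177), (380,212) and (412,295) and a white one at (421,237). None of them is in the clamp.

```bash
cat > h.py <<'E'
import cv2,numpy as np
from plant import robot
def cloud(n,p,d,c=None):
    c=c or robot.calibration(n)
    K=np.array([[c["fx"],0,c["cx"]],[0,c["fy"],c["cy"]],[0,0,1.]])
    h,w=d.shape;uv=np.stack(np.meshgrid(np.arange(w),np.arange(h)),-1).reshape(-1,1,2).astype(np.float32)
    r=cv2.undistortPoints(uv,K,np.array(c["D"])).reshape(h,w,2)
    P=np.dstack([r*d[...,None],d]);E=np.array(c["extrinsics"])
    W=(P-E[:3,3])@E[:3,:3]; W[d<=0]=np.nan
    return W
def masks(p):
    H=cv2.cvtColor(p,cv2.COLOR_BGR2HSV).astype(int);h,s,v=H[...,0],H[...,1],H[...,2]
    return dict(orange=(h>=6)&(h<=14)&(s>190)&(v>130),red=((h<=4)|(h>175))&(s>180)&(v>90),black=(v<50))
def proj(n,X,c=None):
    c=c or robot.calibration(n);E=np.array(c["extrinsics"])
    K=np.array([[c["fx"],0,c["cx"]],[0,c["fy"],c["cy"]],[0,0,1.]])
    return cv2.projectPoints(np.atleast_2d(X).astype(float),cv2.Rodrigues(E[:3,:3])[0],E[:3,3],K,np.array(c["D"]))[0].reshape(-1,2)
E
python3 - <<'E'
from h import *
out=[]
for n,(x0,y0,x1,y1) in dict(scene=(225,170,395,305),side=(265,165,405,260)).items():
    p=cv2.imread(f"pics/{n}0.png");d=np.load(f"{n}0.npy");W=cloud(n,p,d);M=masks(p)
    for k,m in M.items():
        mm=np.zeros_like(m);mm[y0:y1,x0:x1]=m[y0:y1,x0:x1]
        q,l,st,ce=cv2.connectedComponentsWithStats(mm.astype(np.uint8))
        for i in range(1,q):
            if st[i,4]>25:
                w=W[l==i];w=w[~np.isnan(w[:,0])];print(n,k,ce[i].round(),st[i,4],np.percentile(w,[5,50,95],axis=0).round(3).tolist())
    # board top: height 10..19mm
    m=np.zeros(d.shape,bool);m[y0:y1,x0:x1]=True
    B=W[m&(W[...,2]>.010)&(W[...,2]<.020)]
    r=cv2.minAreaRect((B[:,:2]*1000).astype(np.float32));print(n,"board",len(B),np.median(B[:,2]),r,cv2.boxPoints(r).round().tolist())
    out.append(cv2.resize(p[y0:y1,x0:x1],(800,int(800*(y1-y0)/(x1-x0))) if 0 else (400,int(400*(y1-y0)/(x1-x0))),interpolation=cv2.INTER_CUBIC))
H=max(o.shape[0] for o in out)
cv2.imwrite("pics/crop0.png",np.hstack([np.pad(o,((0,H-o.shape[0]),(0,0),(0,0))) for o in out]))
E
```

```text
scene red [262. 203.] 131 [[0.612, -0.126, 0.075], [0.623, -0.104, 0.085], [0.636, -0.069, 0.093]]
scene black [257. 208.] 79 [[0.629, -0.151, 0.034], [0.634, -0.122, 0.049], [0.64, -0.092, 0.063]]
scene black [306. 235.] 498 [[0.527, -0.002, 0.035], [0.591, 0.032, 0.059], [0.609, 0.182, 0.133]]
scene black [323. 246.] 208 [[0.548, 0.057, 0.02], [0.555, 0.104, 0.043], [0.563, 0.141, 0.062]]
scene board 4778 0.014826240174919618 ((553.6113891601562, 21.11175537109375), (482.64984130859375, 493.44842529296875), 50.87343978881836) [[210.0, -10.0], [593.0, -322.0], [897.0, 53.0], [514.0, 364.0]]
side orange [311. 188.] 46 [[0.509, 0.149, 0.058], [0.542, 0.158, 0.069], [0.562, 0.169, 0.073]]
side orange [296. 198.] 85 [[0.464, 0.14, 0.023], [0.469, 0.147, 0.049], [0.49, 0.164, 0.07]]
side orange [347. 214.] 535 [[0.502, -0.079, 0.024], [0.585, -0.035, 0.056], [0.62, -0.02, 0.084]]
side board 2351 0.014825804945372827 ((596.5032958984375, 102.36337280273438), (648.4390258789062, 563.0215454101562), 61.6797981262207) [[195.0, -50.0], [691.0, -317.0], [998.0, 254.0], [502.0, 521.0]]
```

View pics/crop0.png

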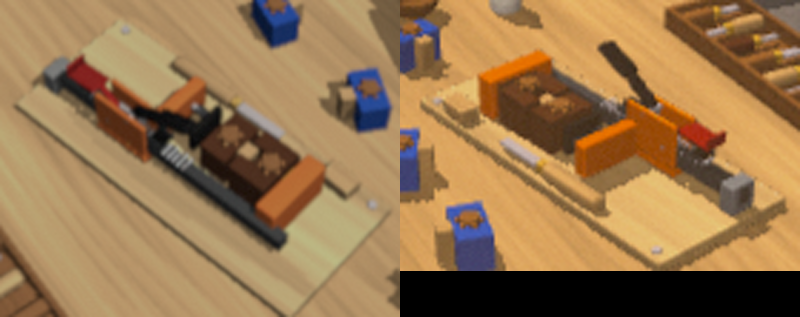

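The crop confirms the dark pair in the orange clamp. The trigger slopes up over the bar, the red plate is behind the jaw, and the chisel and offcut lie on the board. Next I'll fit the clamp axes coarsely and work out a view pose.

```bash
python3 - <<'E'
from h import *
from scipy.spatial.transform import Rotation as R
s=robot.read_state();c=robot.calibration("wrist");E=np.array(c["extrinsics"])
T=R.from_rotvec(s["orientation"]).as_matrix();cp=-E[:3,:3].T@E[:3,3]
print("cam in tool",(T.T@(cp-s["tool_pos"])).round(3),"cam axes in tool",(T.T@E[:3,:3].T).round(2).tolist(),c["fx"])
for n,(x0,y0,x1,y1) in dict(scene=(225,170,395,305),side=(265,165,405,260)).items():
    p=cv2.imread(f"pics/{n}0.png");d=np.load(f"{n}0.npy");W=cloud(n,p,d)
    H=cv2.cvtColor(p,cv2.COLOR_BGR2HSV).astype(int);m=np.zeros(d.shape,bool);m[y0:y1,x0:x1]=True
    o=m&(H[...,0]>=4)&(H[...,0]<=14)&(H[...,1]>150)&(H[...,2]>110)
    a=W[o&(W[...,1]>.12)&(abs(W[...,2]-.073)<.003)][:,:2]
    if len(a)>8: print(n,"anvil top",len(a),[np.round(v,1) for v in cv2.minAreaRect((a*1000).astype(np.float32))])
    b=W[m&(W[...,2]>.040)&(W[...,2]<.058)&(H[...,2]<60)&(W[...,0]>.53)][:,:2]
    v=cv2.fitLine(b.astype(np.float32),cv2.DIST_HUBER,0,.01,.01).ravel();print(n,"bar",len(b),v.round(3))
E
```

```text
cam in tool [ 0.084 -0.     0.02 ] cam axes in tool [[0.0, -0.95, -0.3], [1.0, 0.0, -0.0], [0.0, -0.3, 0.95]] 351.6380640998726
scene anvil top 229 [array([519.1, 167.5]), array([98. , 30.3]), np.float64(10.6)]
scene bar 371 [ 0.214 -0.977  0.583  0.095]
side anvil top 32 [array([513.3, 149.5]), array([91. , 51.5]), np.float64(18.8)]Traceback (most recent call last):
  File "<stdin>", line 13, in <module>
cv2.error: OpenCV(4.12.0) /io/opencv/modules/imgproc/src/linefit.cpp:50: error: (-215:Assertion failed) count > 0 in function 'fitLine2D_wods'
```

>>> apply_moves:
  series:
    - [[-29,-23,-1],[0,0,0]]
    - [[-29,-23,-1],[0,0,0]]
    - [[-29,-23,-1],[0,0,0]]
    - [[-29,-23,-1],[0,0,0]]
    - [[-29,-23,-1],[0,0,0]]
    - [[-29,-23,-1],[0,0,0]]
    - [[-29,-23,-1],[0,0,0]]
    - [[-29,-23,-1],[0,0,0]]
    - [[-29,-23,-1],[0,0,0]]
    - [[-29,-23,-1],[0,0,0]]
  claw: 0
  newtons: 20

```text
t: 0.93
tool_pos: [0.3721, 0.2863, 0.4145]
orientation: [-0.386, -3.118, 0.0]
force: [0.3, 0.5, -0.4]
opening: 0.0308
gripper_force: 0.0
```

>>> apply_moves:
  series:
    - [[-29,-23,-1],[0,0,0]]
    - [[-29,-23,-1],[0,0,0]]
    - [[-29,-23,-1],[0,0,0]]
    - [[-29,-23,-1],[0,0,0]]
    - [[-29,-23,-1],[0,0,0]]
    - [[-29,-23,-1],[0,0,0]]
    - [[-29,-23,-1],[0,0,0]]
    - [[-29,-23,-1],[0,0,0]]
    - [[-29,-23,-1],[0,0,0]]
    - [[-29,-23,-1],[0,0,0]]

```text
t: 1.77
tool_pos: [0.5973, -0.0077, 0.4242]
orientation: [-0.387, -3.117, -0.0]
force: [0.4, 0.3, 0.5]
opening: 0.0007
gripper_force: 0.0
```

>>> apply_moves:
  series:
    - [[0,0,0],[0,0,0.113]]
    - [[0,0,0],[0,0,0.113]]
    - [[0,0,0],[0,0,0.113]]
    - [[0,0,0],[0,0,0.113]]
    - [[0,0,0],[0,0,0.113]]
    - [[0,0,0],[0,0,0.113]]
    - [[0,0,0],[0,0,0.113]]
    - [[0,0,0],[0,0,0.113]]
    - [[0,0,0],[0,0,0.113]]
    - [[0,0,0],[0,0,0.113]]
    - [[0,0,0],[0,0,0]]
    - [[0,0,0],[0,0,0]]

```text
t: 2.77
tool_pos: [0.5965, -0.0059, 0.4243]
orientation: [-1.991, -2.429, 0.001]
force: [0.5, 0.2, -0.6]
opening: 0.0002
gripper_force: 0.0
```

```bash
python3 - <<'E'
from h import *
s=robot.read_state();c=robot.calibration("wrist");p,d=robot.read_camera("wrist")
import pickle;pickle.dump((c,p,d),open("w1.pkl","wb"));cv2.imwrite("pics/w1.png",p)
print({k:np.round(s[k],4).tolist() for k in("t","q","tool_pos","orientation","force","opening")})
E
```

```text
{'t': 2.7667, 'q': [-0.0959, 0.114, 1.4704, -0.0, 1.5579, -0.2934], 'tool_pos': [0.5965, -0.0059, 0.4243], 'orientation': [-1.9912, -2.4291, 0.0007], 'force': [0.4618, 0.1704, -0.5659], 'opening': 0.0002}
```

View pics/w1.png

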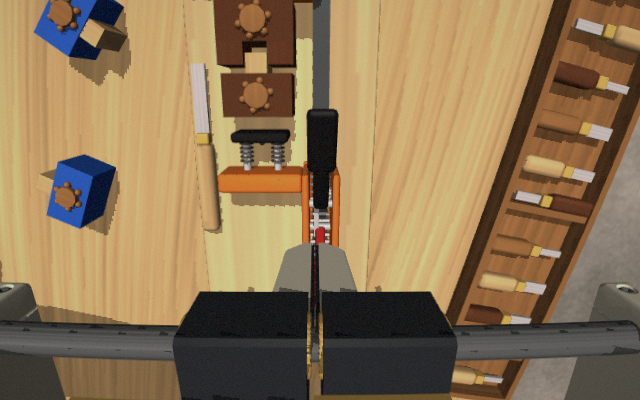

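The wrist view shows the bar at col 321 and the trigger plate at cols 307-338, rows 110-170. The jaw cheeks are at cols 303-340, the arm at (260,180), the pad at (260,135), and the halves at (257,95) and (254,35). The red plate is hidden under the hand.

```bash
python3 - <<'E'
from h import *
import pickle
c,p,d=pickle.load(open("w1.pkl","rb"));W=cloud("wrist",p,d,c)
H=cv2.cvtColor(p,cv2.COLOR_BGR2HSV).astype(int);z=W[...,2]
rr,cc=np.mgrid[:400,:640];top=(rr<250)
def pr(n,m):
    w=W[m&~np.isnan(z)]
    r=cv2.minAreaRect((w[:,:2]*1000).astype(np.float32));print(n,len(w),"rect",np.round(r[0],1),np.round(r[1],1),round(r[2],1),"z",np.percentile(w[:,2],[1,50,99]).round(4))
    return w
t=pr("trigger",top&(cc>295)&(cc<350)&(z>.105)&(z<.16)&(rr<200))
i=np.argsort(t[:,2]);print("trig low/high ends",t[i[:30]].mean(0).round(4),t[i[-30:]].mean(0).round(4))
pr("armtop",top&(cc<300)&(cc>210)&(abs(z-.067)<.002)&(H[...,0]<16)&(H[...,1]>150)&(rr>150)&(rr<200))
o=top&(cc>295)&(cc<350)&(abs(z-.089)<.003);pr("cheeks",o)
b=W[(cc>310)&(cc<335)&(rr<105)&(abs(z-.054)<.006)];print("bar",len(b),cv2.fitLine(b[:,:2].astype(np.float32),cv2.DIST_HUBER,0,.01,.01).ravel().round(4),np.median(b[:,2]))
pr("tongue",top&(cc>215)&(cc<300)&(abs(z-.062)<.002)&(rr>68)&(rr<120))
pr("socket",top&(cc>205)&(cc<305)&(abs(z-.065)<.002)&(rr<70))
pr("pad",top&(cc>225)&(cc<295)&(H[...,2]<50)&(rr>125)&(rr<146)&(z>.045)&(z<.08))
pr("handle/chisel",top&(cc>180)&(cc<218)&(z>.02)&(z<.06))
for q in [(400/2,0)]: pass
# scene red
p=cv2.imread("pics/scene0.png");Ws=cloud("scene",p,np.load("scene0.npy"));m=masks(p)["red"];m[:190]=0;m[220:]=0;m[:,:240]=0;m[:,290:]=0
w=Ws[m]; w=w[~np.isnan(w[:,0])]
u=np.array([-.19,.98]);s=w[:,:2]@u;i=np.argsort(s);print("red along",np.c_[w[i],s[i]][::8].round(3).tolist())
E
```

```text
trigger 2143 rect [594.7  28.7] [23.7 72.8] 10.5 z [0.1059 0.1269 0.137 ]
trig low/high ends [ 0.6002 -0.0036  0.1056] [0.5899 0.0606 0.1373]
armtop 1446 rect [541.8 -21.2] [81.4 18.8] 11.3 z [0.0651 0.0668 0.0687]
cheeks 993 rect [606.5 -30.9] [35.5 72.7] 11.1 z [0.0862 0.0885 0.0911]
bar 1758 [ 0.1932 -0.9812  0.5782  0.1122] 0.05009060607347691
tongue 2421 rect [526.   63.2] [66.1 43.6] 11.0 z [0.0603 0.0621 0.0638]
socket 3553 rect [515.8 115. ] [70.2 54.1] 11.2 z [0.0632 0.065  0.0668]
pad 687 rect [535.5  21.7] [54.6 13.7] 11.0 z [0.0453 0.0623 0.0642]
handle/chisel 2780 rect [474.9  -8.2] [ 20.6 180.5] 11.3 z [0.0225 0.0319 0.0363]
red along [[0.617, -0.131, 0.083, -0.246], [0.624, -0.127, 0.078, -0.243], [0.639, -0.122, 0.095, -0.241], [0.63, -0.122, 0.083, -0.239], [0.621, -0.12, 0.083, -0.235], [0.619, -0.117, 0.08, -0.232], [0.63, -0.111, 0.084, -0.228], [0.633, -0.107, 0.081, -0.225], [0.624, -0.104, 0.082, -0.221], [0.619, -0.101, 0.086, -0.217], [0.633, -0.095, 0.089, -0.214], [0.624, -0.093, 0.089, -0.21], [0.627, -0.089, 0.085, -0.207], [0.621, -0.087, 0.088, -0.203], [0.617, -0.083, 0.084, -0.199], [0.618, -0.071, 0.083, -0.187], [0.616, -0.064, 0.075, -0.18]]
```

>>> apply_moves:
  series:
    - [[16,2,24],[0,0,0]]
    - [[16,2,24],[0,0,0]]
    - [[15,1,24],[0,0,0]]
    - [[0,0,24],[0,0,0]]
    - [[0,0,0],[0,0,0]]
    - [[0,0,0],[0,0,0]]

```text
t: 3.32
tool_pos: [0.5918, 0.0412, 0.3273]
orientation: [-1.991, -2.426, 0.004]
force: [-0.6, -0.0, 0.5]
opening: -0.0
gripper_force: 0.0
```

```bash
cat >> h.py <<'E'
ux=np.array([.9813,.1925]);uy=np.array([-.1925,.9813]);B=np.array([578.2,112.2])
def rep():
    s=robot.read_state();p=np.array(s["tool_pos"])*1000;f=np.array(s["force"])
    print("t %.2f s %.1f x %.1f tipz %.1f | F y %.1f x %.1f z %.1f"%(s["t"],p[:2]@uy,(p[:2]-B)@ux,p[2]-186,f[:2]@uy,f[:2]@ux,f[2]),"tau",np.round(s["wrist_torque"],2))
def snap(n,name):
    c=robot.calibration(n);p,d=robot.read_camera(n);cv2.imwrite(f"pics/{name}.png",p);return c,p,d
E
python3 -c "
from h import *
rep();c,p,d=snap('wrist','w2');W=cloud('wrist',p,d,c)
q=p[150:400,200:440];cv2.imwrite('pics/w2c.png',cv2.resize(q,None,fx=2,fy=2))"
```

```text
t 3.32 s -73.5 x -0.3 tipz 141.3 | F y 0.1 x -0.6 z 0.5 tau [-0.08  0.08  0.01]
```

View pics/w2.png

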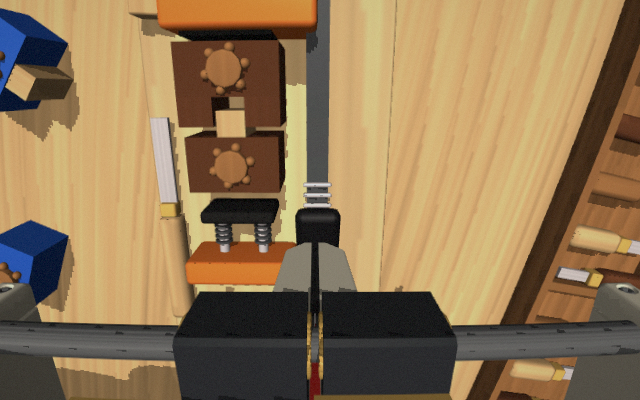

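The fingertip is lined up over the trigger plate at (318,225). The gaps from pad to tongue half and between the halves are both visible. First stroke: down to 0.3 rad, then hold.

>>> apply_moves:
  series:
    - [[0,0,5],[0,0,0]]
    - [[0,0,5],[0,0,0]]
    - [[3,0,4],[0,0,0]]
    - [[3,0,4],[0,0,0]]
    - [[3,0,4],[0,0,0]]
    - [[3,0,4],[0,0,0]]
    - [[3,0,4],[0,0,0]]
    - [[3,0,4],[0,0,0]]
    - [[0,0,0],[0,0,0]]
    - [[0,0,0],[0,0,0]]
    - [[0,0,0],[0,0,0]]
    - [[0,0,0],[0,0,0]]

```text
t: 4.37
tool_pos: [0.5891, 0.0589, 0.2951]
orientation: [1.996, 2.426, 0.001]
force: [1.2, 3.3, 3.7]
opening: 0.0002
gripper_force: 2.0
```

```bash
python3 -c "
from h import *
rep();c,p,d=snap('wrist','w3');rep()"
```

```text
t 4.37 s -55.6 x 0.4 tipz 109.1 | F y 3.0 x 1.8 z 3.7 tau [ 0.38 -0.1   0.01]
t 4.42 s -55.6 x 0.4 tipz 109.0 | F y 2.0 x 0.8 z 4.9 tau [ 0.47 -0.07 -0.06]
```

View pics/w3.png

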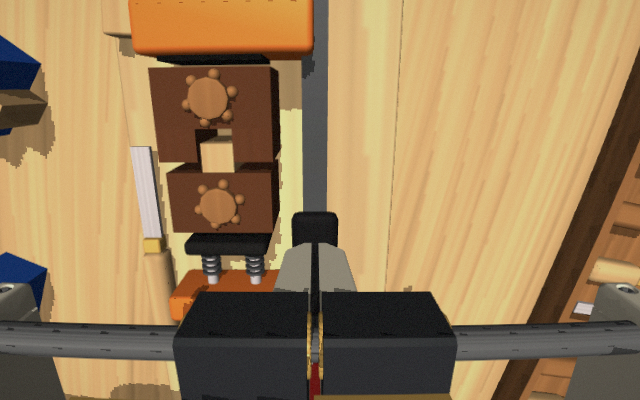

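The wrist view at the hold shows the pad nearly at the tongue half (228,240). The halves still stand apart, and the force is about 4 N, so nothing is under load. Completing the stroke.

>>> apply_moves:
  series:
    - [[2,0,4],[0,0,0]]
    - [[2,0,4],[0,0,0]]
    - [[2,0,4],[0,0,0]]
    - [[0,0,0],[0,0,0]]
    - [[0,0,0],[0,0,0]]

```text
t: 4.83
tool_pos: [0.5879, 0.0652, 0.2832]
orientation: [-1.995, -2.426, -0.001]
force: [-0.9, 4.1, 6.7]
opening: 0.0005
gripper_force: 3.7
```

```bash
python3 -c "
from h import *
rep()"
```

```text
t 4.83 s -49.2 x 0.4 tipz 97.2 | F y 4.2 x -0.1 z 6.7 tau [0.77 0.21 0.03]
```

>>> apply_moves:
  series:
    - [[-2,0,-9],[0,0,0]]
    - [[-4,0,-9],[0,0,0]]
    - [[-5,0,-9],[0,0,0]]
    - [[-5,0,-9],[0,0,0]]
    - [[0,0,-6],[0,0,0]]
    - [[0,0,0],[0,0,0]]
    - [[0,0,0],[0,0,0]]

```text
t: 5.42
tool_pos: [0.591, 0.0487, 0.3251]
orientation: [1.996, 2.425, 0.001]
force: [-0.1, -0.5, -0.7]
opening: 0.0003
gripper_force: 0.0
```

```bash
cat >> h.py <<'E'
def jaw(save=None):
    # s along the bar of: arm top (orange z67), pad, tongue, socket, anvil edges
    c,p,d=snap('wrist',save or 'tmp');W=cloud('wrist',p,d,c);z=W[...,2]*1000
    S=(W[...,:2]*1000)@uy;X=(W[...,:2]*1000-B)@ux
    H=cv2.cvtColor(p,cv2.COLOR_BGR2HSV).astype(int)
    org=(H[...,0]>=3)&(H[...,0]<=14)&(H[...,1]>190)&(H[...,2]>110)
    L=(X>-90)&(X<-25)
    def e(n,m):
        if m.sum()>30: print(n,m.sum(),"s",np.percentile(S[m],[2,98]).round(1),"x",np.percentile(X[m],[2,98]).round(1),end=" ; ")
    e("arm",L&org&(abs(z-67)<2.5)&(S<0));e("anvil",L&org&(abs(z-73)<2.5)&(S>20))
    dk=L&(H[...,2]<50);e("pad",dk&(z>50)&(z<70)&(S<0)&(X>-80)&(X<-40)&(H[...,1]<90))
    br=L&(H[...,0]<12)&(H[...,2]<140)&(H[...,1]>80)
    e("tongue",br&(abs(z-62)<1.4)&(H[...,2]>40));e("socket",br&(abs(z-65)<1.3)&(H[...,2]>40));print()
    t=(abs(X)<14)&(H[...,2]<50)&(z>100)&(z<145)&(S<0)&(S>-120)&(np.arange(400)[:,None]<300)
    e("trig",t&(np.arange(400)[:,None]<260));print(np.percentile(z[t],[2,98]) if t.sum()>30 else "")
E
python3 -c "
from h import *
rep();jaw('w4')"
```

```text
t 5.42 s -65.9 x 0.4 tipz 139.1 | F y -0.5 x -0.2 z -0.7 tau [-0.08  0.08  0.03]
arm 1676 s [-123.2 -106.4] x [-88.8 -29. ] ; anvil 958 s [49.2 62.1] x [-89.5 -27.2] ; pad 847 s [-74.4 -65.5] x [-79.  -40.8] ; tongue 3068 s [-59.5  10.5] x [-88.9 -27.8] ; socket 4984 s [-11.8  41.5] x [-89.1 -26.4] ; 
trig 1483 s [-62.  -39.9] x [-11.1  11.1] ; [127.95940569 138.78936672]
```

>>> apply_moves:
  series:
    - [[2,0,5],[0,0,0]]
    - [[2,0,5],[0,0,0]]
    - [[3,0,4],[0,0,0]]
    - [[3,0,4],[0,0,0]]
    - [[3,0,4],[0,0,0]]
    - [[3,0,4],[0,0,0]]
    - [[3,0,4],[0,0,0]]
    - [[2,0,4],[0,0,0]]
    - [[2,0,4],[0,0,0]]
    - [[2,0,4],[0,0,0]]
    - [[0,0,0],[0,0,0]]
    - [[0,0,0],[0,0,0]]

```text
t: 6.47
tool_pos: [0.586, 0.0744, 0.2826]
orientation: [-1.995, -2.426, -0.001]
force: [-0.9, 2.9, 7.6]
opening: 0.0004
gripper_force: 3.3
```

```bash
python3 -c "
from h import *
rep()"
```

```text
t 6.47 s -39.8 x 0.4 tipz 96.6 | F y 3.0 x -0.3 z 7.6 tau [ 0.45  0.33 -0.02]
```

>>> apply_moves:
  series:
    - [[-2,0,-9],[0,0,0]]
    - [[-4,0,-9],[0,0,0]]
    - [[-5,0,-9],[0,0,0]]
    - [[-5,0,-9],[0,0,0]]
    - [[0,0,-6],[0,0,0]]
    - [[0,0,0],[0,0,0]]
    - [[0,0,0],[0,0,0]]

```text
t: 7.05
tool_pos: [0.5893, 0.0576, 0.3252]
orientation: [1.996, 2.425, 0.001]
force: [-0.5, 0.0, -0.7]
opening: 0.0004
gripper_force: 0.0
```

```bash
python3 -c "
from h import *
rep();jaw('w5')"
```

```text
t 7.05 s -56.9 x 0.4 tipz 139.2 | F y 0.1 x -0.5 z -0.7 tau [-0.15  0.02  0.  ]
arm 1644 s [-115.2  -98.5] x [-88.7 -29.1] ; anvil 1384 s [49.4 77.2] x [-89.2 -27.4] ; pad 695 s [-66.5 -57.6] x [-79.2 -40.8] ; tongue 3010 s [-55.1 -10.3] x [-89.  -27.9] ; socket 4691 s [-12.1  40.9] x [-89.1 -26.4] ; 
trig 1406 s [-52.8 -31.8] x [-11.1  11.1] ; [128.08487051 139.56322739]
```

>>> apply_moves:
  series:
    - [[2,0,5],[0,0,0]]
    - [[2,0,5],[0,0,0]]
    - [[3,0,4],[0,0,0]]
    - [[3,0,4],[0,0,0]]
    - [[3,0,4],[0,0,0]]
    - [[3,0,4],[0,0,0]]
    - [[3,0,4],[0,0,0]]
    - [[2,0,4],[0,0,0]]
    - [[2,0,4],[0,0,0]]
    - [[2,0,4],[0,0,0]]
    - [[0,0,0],[0,0,0]]
    - [[0,0,0],[0,0,0]]

```text
t: 8.1
tool_pos: [0.5844, 0.0825, 0.2831]
orientation: [1.995, 2.426, -0.0]
force: [-2.6, -2.0, 10.6]
opening: 0.0003
gripper_force: 4.9
```

```bash
python3 -c "
from h import *
rep()"
```

```text
t 8.10 s -31.5 x 0.4 tipz 97.1 | F y -1.5 x -2.9 z 10.6 tau [-0.42  0.57 -0.05]
```

>>> apply_moves:
  series:
    - [[-2,0,-9],[0,0,0]]
    - [[-4,0,-9],[0,0,0]]
    - [[-5,0,-9],[0,0,0]]
    - [[-6,0,-9],[0,0,0]]
    - [[0,0,-6],[0,0,0]]
    - [[0,0,0],[0,0,0]]
    - [[0,0,0],[0,0,0]]

```text
t: 8.68
tool_pos: [0.5877, 0.0655, 0.3249]
orientation: [1.996, 2.425, 0.001]
force: [0.0, 0.4, -0.1]
opening: 0.0001
gripper_force: 0.0
```

```bash
python3 -c "
from h import *
rep();jaw('w6')"
```

```text
t 8.68 s -48.8 x 0.3 tipz 138.9 | F y 0.4 x 0.1 z -0.1 tau [-0.07  0.02 -0.06]
arm 1675 s [-107.5  -90.4] x [-88.5 -29.2] ; anvil 1667 s [49.3 77.2] x [-89.3 -27.7] ; pad 622 s [-58.9 -50.3] x [-79.1 -40.7] ; tongue 2900 s [-48.8  -8.1] x [-88.9 -27.9] ; socket 4756 s [-8.7 44.9] x [-89.  -26.4] ; 
trig 1379 s [-44.6 -23.9] x [-11.1  11.1] ; [128.32926227 139.32862237]
```

>>> apply_moves:
  series:
    - [[2,0,5],[0,0,0]]
    - [[2,0,5],[0,0,0]]
    - [[3,0,4],[0,0,0]]
    - [[3,0,4],[0,0,0]]
    - [[3,0,4],[0,0,0]]
    - [[3,0,4],[0,0,0]]
    - [[3,0,4],[0,0,0]]
    - [[0,0,2],[0,0,0]]
    - [[0,0,0],[0,0,0]]
    - [[0,0,0],[0,0,0]]
    - [[0,0,0],[0,0,0]]
    - [[0,0,0],[0,0,0]]

```text
t: 9.73
tool_pos: [0.584, 0.0845, 0.2932]
orientation: [1.995, 2.426, -0.0]
force: [-2.6, -1.3, 8.9]
opening: 0.0001
gripper_force: 4.7
```

```bash
python3 -c "
from h import *
for i in range(4): rep();snap('wrist','t')
jaw()"
```

```text
t 9.73 s -29.5 x 0.4 tipz 107.2 | F y -0.8 x -2.8 z 8.9 tau [-0.29  0.52  0.05]
t 9.78 s -29.5 x 0.4 tipz 107.2 | F y -0.4 x -3.1 z 9.1 tau [-0.26  0.54  0.04]
t 9.83 s -29.5 x 0.4 tipz 107.2 | F y -0.6 x -2.5 z 9.6 tau [-0.21  0.52 -0.03]
t 9.88 s -29.5 x 0.4 tipz 107.2 | F y -0.5 x -2.9 z 8.6 tau [-0.27  0.44  0.03]
arm 60 s [-92.  -84.5] x [-89.9 -85.2] ; anvil 3257 s [49.6 77.4] x [-89.1 -27. ] ; pad 684 s [-58.4 -50. ] x [-79.1 -40.8] ; tongue 3513 s [-49.1  -9.4] x [-89.1 -28. ] ; socket 5869 s [-8.5 44.8] x [-89.2 -26.3] ; 
trig 1334 s [-22.4  -7.4] x [-11.1  11. ] ; [103.24820616 140.70563246]
```

The feel at 0.3 rad is about 9 N down, so this stroke will hold roughly 22-24 N. Completing it.

>>> apply_moves:
  series:
    - [[2,0,4],[0,0,0]]
    - [[2,0,4],[0,0,0]]
    - [[1,0,2],[0,0,0]]
    - [[0,0,0],[0,0,0]]
    - [[0,0,0],[0,0,0]]

```text
t: 10.4
tool_pos: [0.583, 0.0895, 0.2837]
orientation: [1.995, 2.426, -0.0]
force: [-4.7, -1.4, 13.3]
opening: 0.0006
gripper_force: 6.5
```

```bash
python3 -c "
from h import *
rep()"
```

```text
t 10.40 s -24.4 x 0.4 tipz 97.7 | F y -0.5 x -4.9 z 13.3 tau [-0.4   0.9  -0.07]
```

>>> apply_moves:
  series:
    - [[0,0,0.7],[0,0,0]]
    - [[0,0,0],[0,0,0]]
    - [[0,0,0],[0,0,0]]

```text
t: 10.65
tool_pos: [0.5831, 0.0896, 0.2832]
orientation: [1.995, 2.426, 0.0]
force: [-5.7, -1.1, 13.9]
opening: 0.0004
gripper_force: 7.1
```

>>> apply_moves:
  series:
    - [[-2,0,-9],[0,0,0]]
    - [[-4,0,-9],[0,0,0]]
    - [[-5,0,-9],[0,0,0]]
    - [[-6,0,-9],[0,0,0]]
    - [[0,0,-6],[0,0,0]]
    - [[0,0,0],[0,0,0]]
    - [[0,0,0],[0,0,0]]

```text
t: 11.23
tool_pos: [0.5863, 0.0724, 0.3241]
orientation: [1.996, 2.426, 0.0]
force: [0.3, -0.2, -0.7]
opening: 0.0009
gripper_force: 0.0
```

```bash
python3 -c "
from h import *
rep();jaw('w7')"
```

```text
t 11.23 s -41.8 x 0.3 tipz 138.1 | F y -0.2 x 0.3 z -0.7 tau [-0.11  0.07  0.03]
arm 1667 s [-100.7  -83.7] x [-88.8 -29.9] ; anvil 1929 s [49.4 77.3] x [-89.2 -27.5] ; pad 572 s [-58. -50.] x [-79.1 -40.7] ; tongue 2936 s [-49.1  -8.9] x [-88.9 -28. ] ; socket 4647 s [-8.2 44.9] x [-89.  -26.4] ; 
trig 1384 s [-37.1 -17. ] x [-11.1  11. ] ; [128.55651545 139.78879834]
```

Shut and held: the pad is at s -50 and the socket bears on the anvil at s +45. Letting it hold while I move over the release lever, then I'll look.

>>> apply_moves:
  series:
    - [[0,0,-20],[0,0,0]]
    - [[0,0,-10],[0,0,0]]
    - [[-30,0,0],[0,0,0]]
    - [[-35,0,0],[0,0,0]]
    - [[-35,0,0],[0,0,0]]
    - [[-35,0,0],[0,0,0]]
    - [[-35,0,0],[0,0,0]]
    - [[-28,0,0],[0,0,0]]
    - [[0,0,10],[0,0,0]]
    - [[0,0,0],[0,0,0]]
    - [[0,0,0],[0,0,0]]

```text
t: 12.2
tool_pos: [0.6241, -0.1212, 0.3427]
orientation: [-1.995, -2.424, 0.001]
force: [-0.2, 0.4, 0.3]
opening: 0.0006
gripper_force: 0.0
```

```bash
python3 -c "
from h import *
rep();c,p,d=snap('wrist','w8');W=cloud('wrist',p,d,c);z=W[...,2]*1000;S=(W[...,:2]*1000)@uy;X=(W[...,:2]*1000-B)@ux
m=masks(p)['red']&(abs(X)<25)&(z>50)&(z<125)
for a in range(-260,-120,4):
    k=m&(S>=a)&(S<a+4)
    if k.sum()>5: print(a,k.sum(),np.percentile(z[k],[5,50,95]).round(1),np.percentile(X[k],[3,97]).round(1))
"
```

```text
t 12.20 s -239.1 x 0.1 tipz 156.7 | F y 0.5 x -0.1 z 0.3 tau [-0.06 -0.01 -0.01]
-212 202 [100.2 101.3 102.4] [-13.6  13.6]
-208 301 [ 87.5  89.  101.6] [-13.5  13.6]
-204 241 [87.6 88.7 89.7] [-13.5  13.6]
-200 252 [87.4 88.6 89.7] [-13.4  13.5]
-196 255 [87.4 88.5 89.6] [-13.4  13.5]
-192 256 [87.3 88.6 89.7] [-13.3  13.3]
-188 260 [87.4 88.6 89.6] [-13.3  13.3]
-184 263 [87.4 88.5 89.6] [-13.2  13.9]
-180 285 [87.4 88.4 89.4] [-13.2  13.8]
-176 281 [87.4 88.6 89.6] [-13.1  13.8]
-172 269 [87.3 88.5 89.7] [-13.7  13.7]
-168 263 [86.7 88.4 89.5] [-13.1  13.6]
-164 103 [84.7 86.8 88.4] [-4.6  4.6]
-160 85 [81.3 83.3 85.1] [-4.6  4.6]
-156 81 [78.4 79.8 81.7] [-4.4  4. ]
-152 85 [74.5 76.3 78.7] [-4.4  4. ]
-148 75 [70.6 72.8 74.7] [-4.1  4.1]
-144 75 [66.8 68.8 70.8] [-4.1  4.1]
-140 19 [65.6 66.5 67.5] [-3.1  3.7]
```

View pics/w8.png

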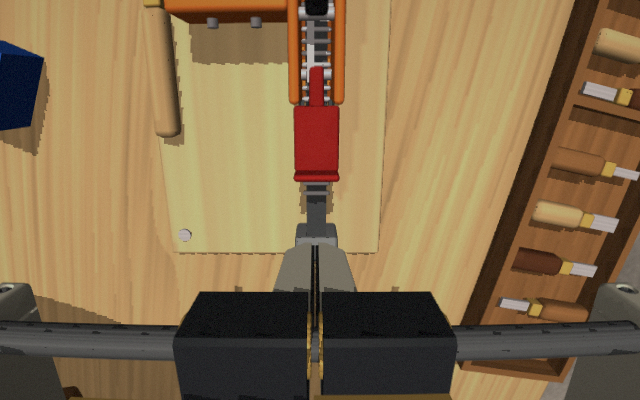

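The red plate is clear at (316,145), with the lip at row 177. The plate top is z 88.5, the lip face s -208 and the press place s -194, all as described. Moving above it.

>>> apply_moves:
  series:
    - [[21,0,0],[0,0,0]]
    - [[21,0,0],[0,0,0]]
    - [[0,0,25],[0,0,0]]
    - [[0,0,25],[0,0,0]]
    - [[0,0,12],[0,0,0]]
    - [[0,0,0],[0,0,0]]
    - [[0,0,0],[0,0,0]]
    - [[0,0,0],[0,0,0]]

```text
t: 12.92
tool_pos: [0.6169, -0.0802, 0.2836]
orientation: [1.995, 2.426, 0.001]
force: [-1.4, 3.6, -2.8]
opening: 0.0005
gripper_force: 1.7
```

```bash
python3 -c "
from h import *
rep()"
```

```text
t 12.92 s -197.5 x 0.9 tipz 97.6 | F y 3.8 x -0.7 z -2.8 tau [0.49 0.33 0.  ]
```

>>> apply_moves:
  series:
    - [[2,0,0],[0,0,0]]
    - [[2,0,0],[0,0,0]]
    - [[0,0,0],[0,0,0]]
    - [[0,0,0],[0,0,0]]

```text
t: 13.25
tool_pos: [0.6158, -0.0766, 0.2829]
orientation: [1.995, 2.425, 0.001]
force: [-0.0, 0.4, -0.8]
opening: 0.0002
gripper_force: 0.0
```

```bash
python3 -c "
from h import *
rep();c,p,d=snap('side','s2');q=proj('side',[.618,-.085,.09])[0].astype(int);print(q);cv2.imwrite('pics/s2c.png',cv2.resize(p[q[1]-60:q[1]+50,q[0]-80:q[0]+80],None,fx=4,fy=4,interpolation=cv2.INTER_CUBIC))"
```

```text
t 13.25 s -193.7 x 0.6 tipz 96.9 | F y 0.4 x 0.0 z -0.8 tau [-0.06  0.11 -0.01]
[366 207]
```

View pics/s2c.png

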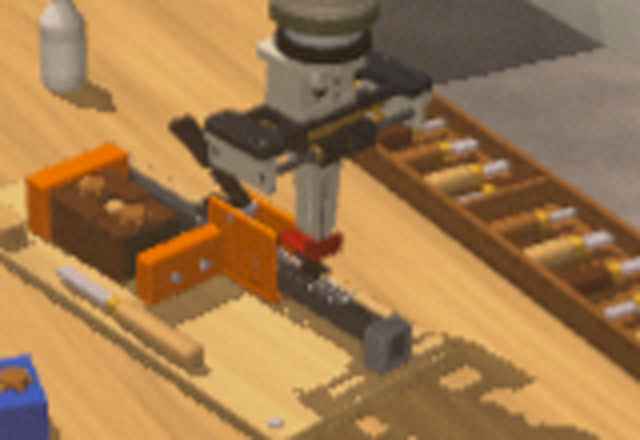

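The crop shows the finger standing on the red plate, between the lip and the cheeks, clear of both. Pressing gently.

>>> apply_moves:
  series:
    - [[0,0,4],[0,0,0]]
    - [[0,0,4],[0,0,0]]
    - [[-1,0,2],[0,0,0]]
    - [[-1,0,2],[0,0,0]]
    - [[-1,0,2],[0,0,0]]
    - [[-1,0,2],[0,0,0]]
    - [[0,0,0],[0,0,0]]
    - [[0,0,0],[0,0,0]]

```text
t: 13.97
tool_pos: [0.6172, -0.0821, 0.2676]
orientation: [1.994, 2.422, -0.0]
force: [1.2, -7.5, 8.1]
opening: 0.0004
gripper_force: 4.7
```

```bash
python3 -c "
from h import *
rep()"
```

```text
t 13.97 s -199.4 x 0.9 tipz 81.6 | F y -7.6 x -0.3 z 8.1 tau [-1.35 -0.11 -0.05]
```

>>> apply_moves:
  series:
    - [[-2,0,1],[0,0,0]]
    - [[-1,0,1],[0,0,0]]
    - [[-1,0,1],[0,0,0]]
    - [[-1,0,1],[0,0,0]]
    - [[0,0,0],[0,0,0]]

```text
t: 14.38
tool_pos: [0.6179, -0.0859, 0.2627]
orientation: [1.995, 2.424, 0.002]
force: [1.4, -0.6, 6.3]
opening: 0.0007
gripper_force: 3.0
```

```bash
python3 -c "
from h import *
rep()"
```

```text
t 14.38 s -203.2 x 0.9 tipz 76.7 | F y -0.9 x 1.3 z 6.3 tau [-0.27 -0.24 -0.03]
```

```bash
python3 -c "
from h import *
jaw('w9');rep()"
```

```text
arm 2688 s [-108.5  -90.6] x [-89.  -27.2] ; tongue 37 s [-109.6 -108.8] x [-87.1 -26.1] ; socket 242 s [-109.6 -108. ] x [-86.6 -26.5] ; 
trig 1655 s [-103.9  -89.4] x [-6.7  6.4] ; [100.1431502  108.60159832]
t 14.43 s -203.2 x 0.9 tipz 76.9 | F y -0.8 x 1.4 z 6.1 tau [-0.24 -0.23 -0.03]
```

Released: the jaw relaxed back about 7.5 mm. Now sliding it back, with a little extra depth as the finger nears the lip.

>>> apply_moves:
  series:
    - [[-4,0,0.5],[0,0,0]]
    - [[-4,0,0.5],[0,0,0]]
    - [[-4,0,0.5],[0,0,0]]
    - [[-4,0,0],[0,0,0]]
    - [[-4,0,0],[0,0,0]]
    - [[-4,0,0],[0,0,0]]

```text
t: 14.93
tool_pos: [0.6219, -0.1092, 0.2602]
orientation: [-1.995, -2.425, -0.0]
force: [0.2, 2.8, 3.0]
opening: 0.0003
gripper_force: 2.7
```

```bash
python3 -c "
from h import *
rep();jaw('w10')"
```

```text
t 14.93 s -226.9 x 0.3 tipz 74.2 | F y 2.7 x 0.7 z 3.0 tau [0.54 0.05 0.03]
arm 2415 s [-122.  -104.1] x [-89.2 -27.4] ; tongue 92 s [-123.2 -118.5] x [-88.8 -27.1] ; socket 318 s [-123.1 -121.2] x [-89.  -26.4] ; 
trig 529 s [-118.6 -111.9] x [-6.   5.8] ; [100.05329974 103.82965882]
```

>>> apply_moves:
  series:
    - [[-3,0,0.5],[0,0,0]]
    - [[-3,0,0.5],[0,0,0]]
    - [[-3,0,0],[0,0,0]]
    - [[-3,0,0],[0,0,0]]

```text
t: 15.32
tool_pos: [0.6243, -0.121, 0.2596]
orientation: [-1.996, -2.426, 0.0]
force: [-0.4, 2.7, 4.4]
opening: 0.0004
gripper_force: 3.4
```

```bash
python3 -c "
from h import *
rep();jaw('w11')"
```

```text
t 15.32 s -238.9 x 0.3 tipz 73.6 | F y 2.7 x 0.2 z 4.4 tau [ 0.44  0.23 -0.02]
arm 2420 s [-134.  -116.1] x [-89.3 -27.4] ; tongue 117 s [-135.3 -121.1] x [-89.  -27.6] ; socket 284 s [-135.  -133.2] x [-88.3 -27.2] ;
```

>>> apply_moves:
  series:
    - [[-3,0,0],[0,0,0]]
    - [[-3,0,0],[0,0,0]]
    - [[-2,0,0],[0,0,0]]
    - [[0,0,0],[0,0,0]]

```text
t: 15.7
tool_pos: [0.6259, -0.1292, 0.2597]
orientation: [1.996, 2.425, -0.001]
force: [-1.0, -0.3, 4.1]
opening: 0.0008
gripper_force: 3.2
```

```bash
python3 -c "
from h import *
rep();jaw('w12')"
```

```text
t 15.70 s -247.3 x 0.3 tipz 73.7 | F y -0.1 x -1.0 z 4.1 tau [-0.09  0.21 -0.01]
arm 2358 s [-142.6 -124.7] x [-89.3 -27.3] ; tongue 76 s [-144.  -142.8] x [-86.2 -28.2] ; socket 306 s [-143.9 -142. ] x [-88.8 -26.7] ;
```

>>> apply_moves:
  series:
    - [[-3,0,0],[0,0,0]]
    - [[-3,0,0],[0,0,0]]
    - [[-3,0,0],[0,0,0]]
    - [[-3,0,0],[0,0,0]]

```text
t: 16.08
tool_pos: [0.6282, -0.1405, 0.2595]
orientation: [-1.995, -2.426, -0.0]
force: [-0.7, 5.9, 2.7]
opening: 0.0005
gripper_force: 4.5
```

```bash
python3 -c "
from h import *
rep();jaw('w13')"
```

```text
t 16.08 s -258.8 x 0.4 tipz 73.5 | F y 6.0 x 0.4 z 2.7 tau [ 1.29  0.42 -0.04]
arm 2414 s [-153.6 -135.7] x [-89.4 -27.3] ; tongue 77 s [-155.  -153.9] x [-87.5 -25.7] ; socket 304 s [-154.8 -153. ] x [-88.7 -26.3] ;
```

>>> apply_moves:
  series:
    - [[-2,0,0.5],[0,0,0]]
    - [[0,0,0],[0,0,0]]
    - [[0,0,0],[0,0,0]]

```text
t: 16.38
tool_pos: [0.6284, -0.1414, 0.2585]
orientation: [-1.994, -2.425, -0.002]
force: [-1.5, 7.8, 4.5]
opening: 0.0005
gripper_force: 6.6
```

```bash
python3 -c "
from h import *
rep();jaw('w14')"
```

```text
t 16.38 s -259.7 x 0.4 tipz 72.5 | F y 7.9 x 0.1 z 4.5 tau [1.42 0.38 0.01]
arm 2333 s [-153.6 -135.9] x [-89.3 -27.8] ; tongue 75 s [-154.9 -153.7] x [-89.3 -26.9] ; socket 320 s [-154.7 -152.9] x [-89.  -25.7] ;
```

Force builds while the arm stays at s -153.6. That could be the open stop or a caught tooth, so I'll ease off, press deeper, and push again.

>>> apply_moves:
  series:
    - [[2,0,0],[0,0,0]]
    - [[1,0,1.5],[0,0,0]]
    - [[0,0,1.5],[0,0,0]]
    - [[-2,0,0],[0,0,0]]
    - [[-3,0,0],[0,0,0]]
    - [[0,0,0],[0,0,0]]
    - [[0,0,0],[0,0,0]]

```text
t: 17.02
tool_pos: [0.6287, -0.1427, 0.2559]
orientation: [-1.993, -2.424, -0.003]
force: [-3.6, 12.7, 8.2]
opening: 0.0005
gripper_force: 10.6
```

```bash
python3 -c "
from h import *
rep();jaw('w15')
p=cv2.imread('pics/w8.png');c=None
"
```

```text
t 17.02 s -261.0 x 0.5 tipz 69.9 | F y 13.1 x -1.1 z 8.2 tau [ 2.21  0.71 -0.01]
arm 2146 s [-153.6 -141.8] x [-89.3 -27.6] ; tongue 97 s [-155. -154.] x [-85.1 -26.1] ; socket 327 s [-154.8 -152.9] x [-88.4 -26.4] ;
```

It is the open stop: no movement at 13 N with the lever deep. Easing off and lifting.

>>> apply_moves:
  series:
    - [[2,0,0],[0,0,0]]
    - [[2,0,0],[0,0,0]]
    - [[1,0,-4],[0,0,0]]
    - [[2,0,-4],[0,0,0]]
    - [[2,0,-4],[0,0,0]]
    - [[1,0,-4],[0,0,0]]
    - [[0,0,-4],[0,0,0]]
    - [[0,0,0],[0,0,0]]

```text
t: 17.73
tool_pos: [0.6267, -0.1339, 0.2759]
orientation: [-1.994, -2.425, -0.0]
force: [-1.4, 2.9, -1.2]
opening: 0.0004
gripper_force: 1.4
```

```bash
python3 -c "
from h import *
rep();jaw('w16')"
```

```text
t 17.73 s -252.0 x 0.2 tipz 89.9 | F y 3.2 x -0.8 z -1.2 tau [0.48 0.22 0.01]
arm 2215 s [-153.6 -135.6] x [-89.1 -27.3] ; tongue 37 s [-154.7 -153.8] x [-88.3 -30.9] ; socket 235 s [-154.7 -153.1] x [-88.1 -26.6] ;
```

>>> apply_moves:
  series:
    - [[1.5,0,0],[0,0,0]]
    - [[0.5,0,-4],[0,0,0]]
    - [[0,0,-10],[0,0,0]]
    - [[0,0,-30],[0,0,0]]
    - [[0,0,-40],[0,0,0]]
    - [[0,0,-40],[0,0,0]]
    - [[0,0,0],[0,0,0]]
    - [[0,0,0],[0,0,0]]

```text
t: 18.45
tool_pos: [0.6275, -0.1331, 0.4059]
orientation: [1.991, 2.419, 0.005]
force: [-0.2, -0.8, -1.7]
opening: 0.0004
gripper_force: 0.0
```

```bash
python3 -c "
from h import *
rep();jaw('w17')"
```

```text
t 18.45 s -251.4 x 1.2 tipz 219.9 | F y -0.8 x -0.3 z -1.7 tau [-0.11  0.08  0.01]
arm 718 s [-153.6 -135.6] x [-89. -27.] ; pad 595 s [-107.7  -95.8] x [-79.  -40.8] ; socket 65 s [-155.  -153.4] x [-86.1 -25.8] ; 
trig 613 s [-119.8 -109.3] x [-11.   10.8] ; [116.12675781 122.29427272]
```

View pics/w17.png

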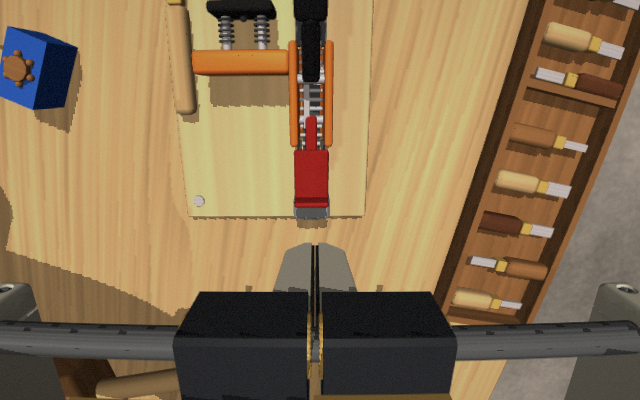

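The jaw sits against the bar's end block (312,212), and both levers are up. Last, the scene camera for the halves.

```bash
python3 -c "
from h import *
c,p,d=snap('scene','sc2');cv2.imwrite('pics/sc2c.png',cv2.resize(p[170:305,225:395],None,fx=4,fy=4,interpolation=cv2.INTER_CUBIC))
W=cloud('scene',p,d,c);z=W[...,2]*1000;S=(W[...,:2]*1000)@uy;X=(W[...,:2]*1000-B)@ux
for n,h in(('tongue',62),('socket',65)):
    m=(X>-92)&(X<-26)&(abs(z-h)<1.3)&(S>-70)&(S<46);print(n,m.sum(),np.percentile(S[m],[2,98]),np.percentile(X[m],[2,98]))
"
```

```text
tongue 158 [-49.34629162  44.37141948] [-90.6499234  -27.24996969]
socket 156 [-44.62604178  45.21984245] [-90.22751376 -27.31327793]
```

View pics/sc2c.png

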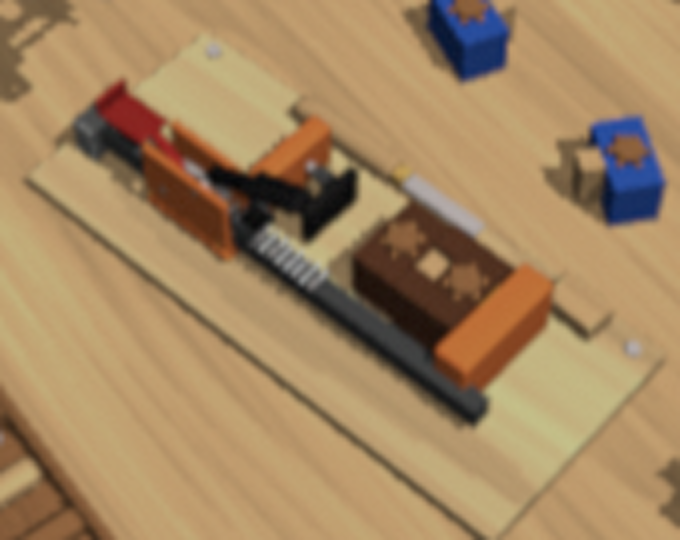

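The halves are joined and upright against the anvil (430,265). The jaw is fully back, and the chisel and offcut haven't moved. Handing in.

```bash
python3 -c "
from plant import robot
print(robot.close_job())"
```

```text
the job is handed in; nothing more can be done
None
```

The job is handed in: the joint was pumped shut in four strokes and held by the clamp at an estimated 21–24 N (by trigger feel), then released with the jaw slid back to its open stop, and the joined halves are still standing upright; the judge gave no verdict.

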